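Make up two spindle tool sets on their stands

ROBOT

A 6-joint arm with a two-finger parallel gripper is mounted at the origin on the work surface. World frame = base frame: x ahead of the robot, y to its left, z up, the work surface at z = 0. Lengths are in mm, angles in rad, forces in N, time in s.
With the tool pointing down it reaches from about 400 to 925 mm from the base axis. Payload 12.5 kg.
Tool frame: the origin (TCP) lies at the very end of the fingers, on their centre line; the grasp point (between the pads) lies 19 mm behind it; z points along the fingers, y is the line along which they close (so a half turn about z gives the same grasp; the last joint's range is limited). The gripper opens to 95 mm and grips with 3 to 60 N. Pads are 20 mm wide; open, the fingers measure 119 mm over their backs; the gripper's body (75 mm by 180 mm) begins 59 mm behind the grasp point.
Start: joints at [1.132, 0.491, 1.559, -0, 1.092, -0.106], TCP at [204.165, 590.731, 214.661] pointing down, gripper open.
Joint ranges: [-3.1, 3.1], [-0.84, 2.19], [0.05, 2.79], [-1.13, 4.28], [0.06, 2.93], [-2.69, 2.69]. Speed limits (rad/s): [2.22, 2.22, 2.79, 3.14, 3.14, 3.14].

INTERFACE

Orientations are given as [roll, pitch, yaw] about the fixed x, y, z axes, in that order (R = Rz(yaw) Ry(pitch) Rx(roll)).
In Python, from cell import state, read_camera, camera_info, job_done gives the robot as it stands.
- The arm moves only by the shell command python3 -m handwheel 'ROWS'. ROWS is a JSON object whose key "offsets" holds a list of rows, 1 to 5 of them, each of 5 numbers: dx, dy, dz in shares of 400 mm (1.0 is 400 mm), then a turn about the tool's z in shares of 120 degrees (1.0 is 120 degrees), then the opening from 0.0 (shut) to 1.0 (fully open); each row is the pose to reach, as a shift and turn from the pose commanded when the command began, along the tool's axes at that moment; what a row does not reach only later rows make up. A row lasts 1/12 s, in which the tool goes at most 41.7 mm and 0.125 rad, less where a joint would pass 70% of its speed; a pose out of reach is approached as far as the arm can. The fingers move at their own pace and stop on an object; the grip force is fixed at half the most. Time passes only in rows, so rows that do not move let the fingers close. It prints the time, the measured TCP pose, the force, the opening and the grip force at its end. A shift or turn number past 1, either way, is cut back to 1. Input that does not fit is refused with a message, and nothing moves.
- state(): the state, without advancing time (a new reading comes with each control period).
- read_camera(name): name is "scene" or "top"; returns (picture, depth): 480x640x3 uint8, red, green, blue; 480x640 float32, mm along the optical axis (not along the pixel's ray), 0 where there is no reading.
- camera_info(name): a dict with "vertical_fov" (degrees; the focal length in pixels is half the picture's height over the tangent of half this angle, whatever the lens; pixels are square), "cx", "cy" (the principal point, pixels), "origin" and "attitude" of the camera in the world. Camera axes: x right, y down, z forward; pixel columns grow to the right and rows downward; lengths in mm; the calibration is good to about 2 mm. A picture is of the moment at which its call begins. camera_info takes no time and is no camera call.
- job_done(): hands the job in; it is judged then, once.
The state is a dict: "t": time; "joints": joint angles; "qvel": joint speeds; "tau": joint torques, N m; "eef_pos": TCP position; "tcp_rot": TCP orientation; "ft_force": force on the tool from outside, world axes, zero at the start; "moment": the same for the moment, N m; "opening": opening from 0.0 (shut) to 1.0 (fully open); "grip_force": force on a finger pad.
Only numpy, scipy, OpenCV 4.12 (cv2) and the standard library are available. Lean on these libraries where they do the work, as an engineer would, in place of code of your own. Each camera call takes 0.05 s, during which the arm holds its last target. There are 200 camera calls.

TASK

Make up the two tool sets for the spindle moulder: on the post of the round-based stand put the tall collar with the cutter head (hub up) on top of it, and on the post of the square-based stand the thin collar with the hexagonal nut on top of it. Stand the stepped gauge block upright on the bench, its steps upward, midway between the two stands. Let each part sit flat and fully down, lower the cutter head gently, and leave the bottle, the push block and the spanner where they are.

Things in the scene. Friction and masses are not known exactly. Their poses are not given: they have to be found in the camera images.
- round_stand: Tool stand fixed to the bench: a black ROUND base 96 mm in diameter, 12 mm thick, with an upright steel post in its centre, 22 mm in diameter, rising 45 mm above the base (57 mm above the bench), its top 8 mm tapered. Origin: centre of its underside, z up. Its y axis points along the line through the two stands, either towards or away from the square stand (centres 240 mm apart).
- square_stand: Tool stand fixed to the bench: a black SQUARE base 92 x 92 mm, 12 mm thick, with the same post (22 mm in diameter, top 57 mm above the bench). Origin: centre of its underside, z up. Its axes are parallel to those of the round stand.
- tall_collar: The taller of two plain steel spacer collars (rings): 50 mm outside diameter, 31 mm bore, 34 mm high, loose, standing on the bench with the bore upright. 0.26 to 0.40 kg. Origin: centre of its underside, z up.
- thin_collar: The lower of two plain steel spacer collars: 50 mm outside diameter, 31 mm bore, 16 mm high, loose, lying flat with the bore upright. 0.12 to 0.19 kg. Origin: centre of its underside, z up.
- cutter_head: Aluminium cutter head, loose: a disc 70 mm in diameter and 22 mm high with four dark knives reaching to 88 mm across, and on it a round hub 48 mm in diameter from 22 to 40 mm height (grip it by the hub); a 31 mm bore runs right through. It stands hub up. 0.36 to 0.56 kg. Origin: centre of its underside, z up.
- hex_nut: Dark steel hexagonal spindle nut, loose, lying flat: 46 mm across the flats, 53 mm over the corners, 31 mm bore, 24 mm high. 0.16 to 0.25 kg. Origin: centre of its underside, z up. One pair of flats faces along +x and -x of its own frame, the others every 60 degrees.
- gauge_block: Aluminium stepped gauge block, loose: 66 mm long (x), 36 mm wide (y), with three 22 mm long steps 20, 32 and 44 mm high, rising towards +x. 0.15 to 0.24 kg. Origin: centre of its underside, z up.
- oil_bottle: Bystander: white plastic bottle, 60 mm in diameter, 140 mm tall, with a black cap, standing at the far left of the work. Origin: centre of its underside, z up.
- push_block: Bystander: wooden push block, 70 x 170 x 22 mm, with a black hoop handle, 70 mm high overall, at the far side. Origin: centre of its underside, z up.
- wrench: Bystander: steel spanner 200 mm long, lying at the far right. Origin under the middle of its length, its length along its x axis.
There are look-alikes about, which are no part of the job. What is shaped like the square_stand but yellow is not meant. What is shaped like the hex_nut but green is not meant.

How it is judged (in metres and radians):
At the end, for the whole second after the job is handed in: Tall collar then cutter head on the round stand, thin collar then nut on the square one: each within 8 mm of the post axis, 4 mm of seated height, 0.1 rad of upright. Gauge block upright on the bench, 105-135 mm from both stands, within 15 mm of their line. All released, at rest (horizontal distance between each of tall_collar, cutter_head and round_stand below 0.008 m and z of tall_collar in the frame of round_stand between 0.008 and 0.016 m and angle between each of tall_collar, cutter_head, thin_collar, hex_nut, gauge_block's own z axis and vertical below 0.1 rad and z of cutter_head in the frame of round_stand between 0.042 and 0.05 m and horizontal distance between each of thin_collar, hex_nut and square_stand below 0.008 m and z of thin_collar in the frame of square_stand between 0.008 and 0.016 m and z of hex_nut in the frame of square_stand between 0.024 and 0.032 m and x of gauge_block in the frame of round_stand between -0.015 and 0.015 m and horizontal distance between gauge_block and round_stand between 0.105 and 0.135 m and horizontal distance between gauge_block and square_stand between 0.105 and 0.135 m and height (world z) of gauge_block between -0.004 and 0.004 m and linear speed of each of tall_collar, cutter_head, thin_collar, hex_nut, gauge_block below 0.02 m/s and contact force between each of tall_collar, cutter_head, thin_collar, hex_nut, gauge_block and the fingers below 0.1 N); the robot touches nothing.
It fails at once if the oil bottle was pushed more than 20 mm out of its place (distance of oil_bottle from where it was at the start of the episode above 0.02 m).
It fails at once if the push block was pushed more than 20 mm out of its place (distance of push_block from where it was at the start of the episode above 0.02 m).
It fails at once if the wrench was pushed more than 20 mm out of its place (distance of wrench from where it was at the start of the episode above 0.02 m).
It fails at once if the cutter head was dropped or rammed on to the collar or a stand (over 60 N) (contact force between cutter_head and tall_collar above 60 N or contact force between cutter_head and round_stand above 60 N or contact force between cutter_head and square_stand above 60 N).
It also fails if it takes over 141 s, if anything falls off the work surface, if the arm or the gripper's body presses on something with over 40 N, if the wrist force passes 120 N, or if a joint passes its speed limit or range.

## Working session

There is one attempt and no reset: what is moved stays moved. The work goes in short steps, Python scripts to look and compute and a shell command to move; the robot and the scene stay as the last step left them, time stands still between calls to the robot, and variables do not carry over. Pictures are saved under pics/ and viewed, at most 14 in all, crops included, and the job is handed in when it is done.

```bash
mkdir -p pics; cat > h.py <<'E'
import numpy as np, cv2
from cell import state, read_camera, camera_info
from scipy.spatial.transform import Rotation as R
def cam(n):
    i=camera_info(n); f=240/np.tan(np.radians(i["vertical_fov"])/2)
    return i,f
def shot(n,fn):
    p,d=read_camera(n); cv2.imwrite(f"pics/{fn}.png",p[:,:,::-1]); np.savez(f"{fn}.npz",p=p,d=d); return p,d
E
python3 - <<'E'
from h import *
for n in("scene","top"): print(camera_info(n)); shot(n,n+"0")
print(state())
E
```

```text
{'vertical_fov': 42.51090164717209, 'cx': 313.04067412965384, 'cy': 236.148602102498, 'origin': array([1221.70484536,  153.33536499,  994.56810385]), 'attitude': array([-2.53696297, -0.00524219,  1.83200807])}
{'vertical_fov': 48.005296218419005, 'cx': 322.63862908716953, 'cy': 230.282896983846, 'origin': array([ 512.52420711,  -19.85407759, 1275.74939774]), 'attitude': array([-3.0559901 ,  0.00820483, -1.5688756 ])}
{'t': 0.1, 'joints': array([ 1.13235486e+00,  4.91510172e-01,  1.55938766e+00,  8.90019420e-06,
        1.09169158e+00, -1.05601207e-01]), 'qvel': array([ 0.00011941, -0.00117873, -0.00013715, -0.00114004, -0.00063649,
       -0.00065478]), 'tau': array([ 3.14429810e-03, -6.13624763e+01, -2.58606845e+01,  6.94011454e-02,
        4.70430823e-02, -3.73524085e-05]), 'eef_pos': array([204.0922813 , 590.51400559, 214.11370747]), 'tcp_rot': array([-3.14060228e+00, -1.12913448e-04,  2.80874823e+00]), 'ft_force': array([-0.95657058,  0.02006246, -0.65403982]), 'moment': array([0.03704602, 0.03735517, 0.02906615]), 'grip_force': 0.0, 'opening': 1.0006061234192056}
```

View pics/top0.png

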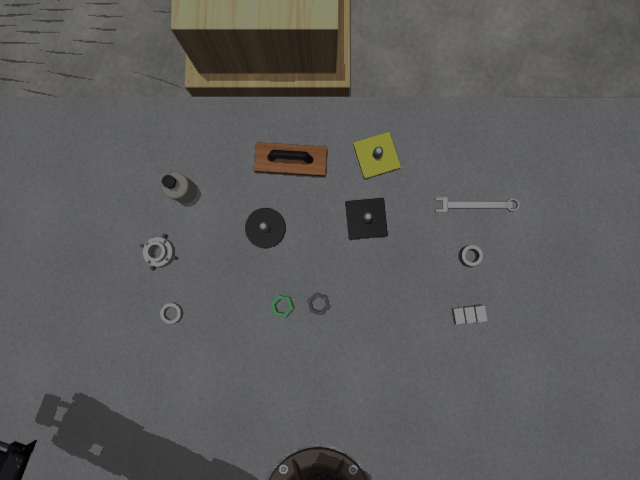

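View pics/scene0.png

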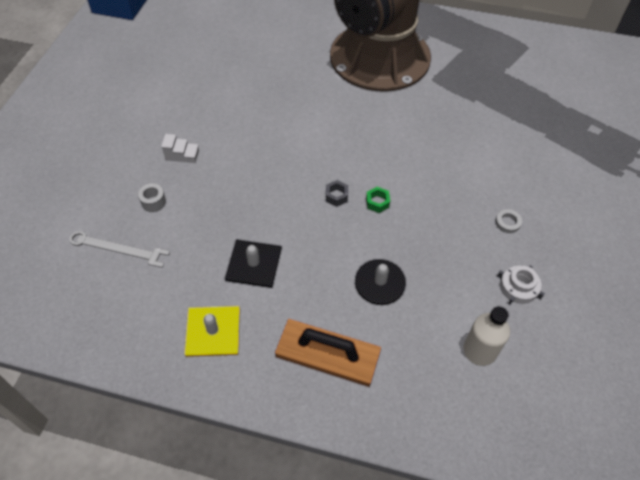

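Top view: round stand is at (265,228), black square stand (367,219), yellow decoy stand (377,156). The cutter head is at (158,252), thin collar (171,314), tall collar (472,256), dark nut (319,303), green decoy nut (283,306) and gauge block (470,315). The scene view agrees: tall collar at (151,196), thin collar (509,220), dark nut (336,192).

Things that could be confused: the collars at (472,256) and (171,314), where only the height tells them apart; the nuts at (319,303) dark and (283,306) green; the square stands at (367,219) black and (377,156) yellow. I choose by height and colour, and check in a close crop.

```bash
cat >> h.py <<'E'
def world(n,u,v,d):
    i,f=cam(n); u=np.asarray(u,float); v=np.asarray(v,float)
    c=np.stack([(u-i["cx"])/f*d,(v-i["cy"])/f*d,d*np.ones_like(u)],-1)
    return c@R.from_euler("xyz",i["attitude"]).as_matrix().T+i["origin"]
def ray(n,u,v,z):
    i,f=cam(n); o=i["origin"]; w=world(n,u,v,1.)-o
    return o+w*((z-o[2])/w[...,2:3])
def pix(n,P):
    i,f=cam(n); c=(np.asarray(P,float)-i["origin"])@R.from_euler("xyz",i["attitude"]).as_matrix()
    return c[...,0]/c[...,2]*f+i["cx"], c[...,1]/c[...,2]*f+i["cy"]
def tri(ut,us):
    "nearest point of two rays: top pixel, scene pixel; and the miss distance"
    o1=cam("top")[0]["origin"]; o2=cam("scene")[0]["origin"]
    a=world("top",*ut,1.)-o1; b=world("scene",*us,1.)-o2
    s=np.linalg.lstsq(np.stack([a,-b],1),o2-o1,rcond=None)[0]
    p,q=o1+a*s[0],o2+b*s[1]; return (p+q)/2,np.linalg.norm(p-q)
E
cat > m.py <<'E'
from h import *
T={n:np.load(n+"0.npz") for n in("top","scene")}
V,U=np.mgrid[:480,:640]
for n in T:
    d=T[n]["d"]; w=world(n,U,V,d); ok=(d>0)&(w[...,0]>300)&(w[...,0]<930)&(abs(w[...,1])<480)
    print(n,"bench",[np.round(np.median(w[a:a+40,b:b+40,2]),1) for a,b in((330,200),(330,400),(250,560),(180,30),(150,560))],"std",w[330:370,400:440,2].std())
    m=(ok&(w[...,2]>7)).astype(np.uint8)
    k,l,s,c=cv2.connectedComponentsWithStats(m)
    for j in range(1,k):
        if s[j,4]<60: continue
        q=l==j; z=w[q][:,2]; zt=np.percentile(z,90); t=q&(w[...,2]>zt-5)
        (cu,cv_),r=cv2.minEnclosingCircle(np.argwhere(t)[:,::-1].astype(np.float32))
        print(n,s[j,:5],"ztop %.1f max %.1f"%(zt,z.max()),"ctr",np.round(ray(n,cu,cv_,zt),1),"pix %.1f %.1f"%(cu,cv_),"rgb",np.median(T[n]["p"][q],0))
a=T["top"]["p"]; b=T["scene"]["p"]
def cr(p,u,v): return cv2.resize(p[v-24:v+24,u-32:u+32],(256,192),interpolation=cv2.INTER_CUBIC)
M=np.vstack([np.hstack([cr(b,151,196),cr(b,509,220),cr(b,350,195)]),np.hstack([cr(a,472,256),cr(a,171,314),cr(a,305,303)]),np.hstack([cr(a,158,252),cr(a,470,315),cr(b,180,148)])])
cv2.imwrite("pics/crops.png",M[:,:,::-1])
E
python3 m.py
```

```text
top bench [np.float64(-0.5), np.float64(-0.8), np.float64(-1.1), np.float64(-0.3), np.float64(-1.3)] std 78.07137949043559
top [ 353  132   48   47 1386] ztop 15.7 max 59.8 ctr [ 801.3 -138.    15.7] pix 377.0 154.5 rgb [136. 136.  56.]
top [ 254  142   73   35 2147] ztop 65.5 max 74.1 ctr [791.   67.4  65.5] pix 289.0 154.0 rgb [110.  74.  48.]
top [162 173  35  31 800] ztop 138.8 max 146.1 ctr [715.5 320.7 138.8] pix 168.0 181.0 rgb [63. 61. 59.]
top [ 345  198   43   42 1439] ztop 15.6 max 59.7 ctr [ 648.5 -111.3   15.6] pix 366.1 218.5 rgb [36. 36. 37.]
top [ 245  208   41   40 1215] ztop 16.1 max 61.5 ctr [626.5 126.4  16.1] pix 264.8 227.7 rgb [41. 40. 42.]
top [139 234  38  36 714] ztop 40.1 max 44.4 ctr [570.1 376.   40.1] pix 154.9 251.1 rgb [121. 121. 123.]
top [459 245  24  22 322] ztop 35.1 max 40.8 ctr [ 561.3 -351.4   35.1] pix 471.5 255.5 rgb [119.5 121.  120.5]
top [308 293  21  22 198] ztop 26.5 max 31.5 ctr [450.6   0.9  26.5] pix 318.0 303.6 rgb [66. 67. 71.]
top [271 295  22  22 212] ztop 26.4 max 31.0 ctr [445.7  85.6  26.4] pix 281.2 305.6 rgb [ 64. 121.  76.]
t
[... 1082 characters left out ...]
rgb [172. 171. 172.]
scene [ 225  239   58   49 2066] ztop 17.0 max 60.2 ctr [ 654.6 -107.2   17. ] pix 254.0 262.5 rgb [33. 32. 35.]
scene [ 355  259   52   47 1872] ztop 22.8 max 59.8 ctr [646.3 129.6  22.8] pix 379.5 286.0 rgb [34. 33. 36.]
scene [ 498  265   47   39 1245] ztop 41.1 max 45.7 ctr [571.8 378.7  41.1] pix 524.6 277.5 rgb [152. 149. 153.]
scene [ 185  306   55   51 2553] ztop 16.3 max 59.8 ctr [ 804.8 -136.    16.3] pix 211.5 329.5 rgb [194. 191.  16.]
scene [ 464  306   47   60 1926] ztop 139.3 max 144.3 ctr [716.8 322.8 139.3] pix 499.7 314.6 rgb [114. 109. 104.]
scene [ 275  319  107   68 4105] ztop 66.7 max 75.8 ctr [794.   71.1  66.7] pix 329.0 340.0 rgb [160. 110.  66.]
```

View pics/crops.png

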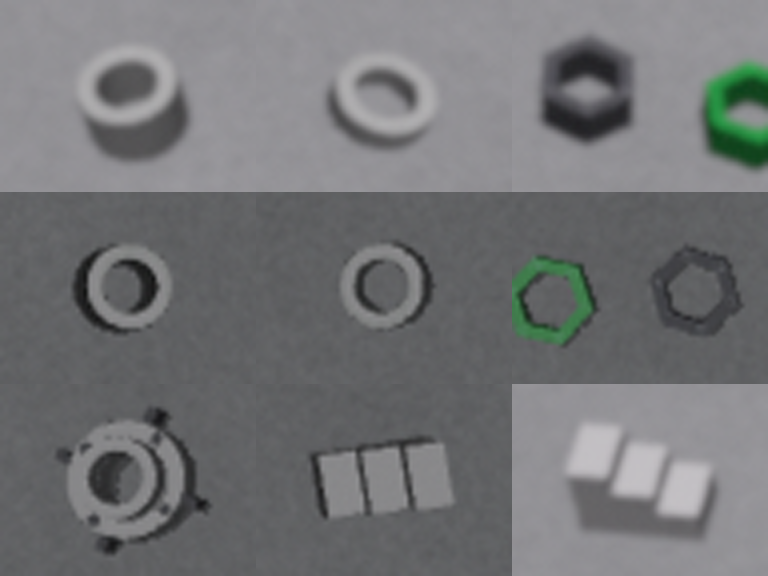

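The crops confirm it. The tall collar (472,256) stands 35 mm against 18 mm for the thin one, the dark nut is at (319,303), and the cutter is hub up. The gauge block stands upright, with its highest step to the left in the scene view. Next I refine the centres by contour in both views.

```bash
cat > m2.py <<'E'
from h import *
B={n:np.load(n+"0.npz")["p"] for n in("top","scene")}
def blob(n,u,v,r,lo=None,hi=None,rel=1):
    p=B[n][v-r:v+r,u-r:u+r].max(2); p=cv2.resize(p,None,fx=8,fy=8,interpolation=cv2.INTER_CUBIC).astype(float)
    bg=np.median(np.r_[p[:8].ravel(),p[-8:].ravel()])
    m=(p>bg+lo) if lo is not None else (p<bg-hi)
    c,_=cv2.findContours(m.astype(np.uint8),cv2.RETR_EXTERNAL,cv2.CHAIN_APPROX_NONE)
    c=max(c,key=cv2.contourArea); return c, lambda q:(np.asarray(q,float)-3.5)/8+[u-r,v-r], bg
def rings():
  for name,z,t,s in (("tall",34,(474,254,17,15),(151,193,20,12)),("thin",16,(170,314,15,15),(509,219,18,12)),):
    for n,a in(("top",t),("scene",s)):
        u,v,r,lo=a; c,f,bg=blob(n,u,v,r,lo=lo); e=cv2.fitEllipse(c); q=f(e[0]); P=ray(n,*q,z)
        W=ray(n,*f(c[:,0]).T,z)[:,:2]; g=cv2.minEnclosingCircle(W.astype(np.float32)); h=cv2.fitEllipse(W.astype(np.float32))
        print(name,n,"pix",np.round(q,2),"P",np.round(h[0],1),"axes",np.round(h[1],1),"bg",bg)
        if n=="top": qt=q
        else: print("   tri",np.round(tri(qt,q)[0],1),tri(qt,q)[1])
rings()
def bases():
  for name,t,s in (("round",(265,228,26,25),(381,281,34,45)),("square",(367,219,28,25),(254,263,36,45)),("nut",(318,303,15,12),(337,192,18,30))):
    z=24 if name=="nut" else 12
    for n,a in(("top",t),("scene",s)):
        u,v,r,hi=a; c,f,bg=blob(n,u,v,r,hi=hi); c=cv2.convexHull(c)
        W=ray(n,*f(c[:,0]).T,z)[:,:2].astype(np.float32); h=cv2.minAreaRect(W); (x,y),r_=cv2.minEnclosingCircle(W)
        print(name,n,"rect",np.round(h[0],1),np.round(h[1],1),round(h[2],1),"circ",round(x,1),round(y,1),round(2*r_,1),"bg",bg)
  for name,t,s in (("rpost",(264,227,8),(382,268,9)),("spost",(368,217,8),(252,249,10))):
    for n,a in(("top",t),("scene",s)):
        u,v,r=a; p=B[n][v-r:v+r,u-r:u+r].max(2); print(name,n); print(p)
bases()
E
python3 m2.py
```

```text
tall top pix [472.11 255.03] P [ 562.4 -353.1] axes [46.9 47.3] bg 99.0
tall scene pix [150.   192.16] P [ 561.1 -353.4] axes [46.7 47.2] bg 149.0
   tri [ 562.3 -352.6   35.4] 0.1449836740751541
thin top pix [169.75 312.99] P [427.6 345.2] axes [46.6 47.1] bg 99.0
thin scene pix [509.47 218.52] P [424.8 346.3] axes [46.4 46.7] bg 150.0
   tri [427.6 345.1  18.8] 1.469415140017532
round top rect [627.2 126. ] [97.6 96.1] 63.4 circ 626.9 126.4 98.7 bg 99.0
round scene rect [629.8 128.1] [99.6 94.8] 10.1 circ 629.9 127.9 100.2 bg 150.0
square top rect [ 649.2 -111.5] [95.8 94.7] 5.5 circ 649.3 -111.7 128.9 bg 100.0
square scene rect [ 652.6 -109.9] [96.9 93.1] 5.4 circ 652.3 -109.8 129.6 bg 151.0
nut top rect [ 4.511e+02 -2.000e-01] [54.9 49.2] 16.0 circ 450.4 -0.6 56.5 bg 98.0
nut scene rect [458.7   2.8] [69.4 47.1] 13.1 circ 458.6 3.2 69.4 bg 151.0
rpost top
[[ 42  40  40  43  41  39  42  41  41  41  41  41  42  42  42  40]
 [ 39  40  40  42  40  40  43  41  43  42  42  41  40  42  41  41]
 [ 41  41  39  41  40  42  45  43  44  41  42  42  41  43  43  41]
 [ 42  39  38  40  45  52  
[... 4303 characters left out ...]
  55  41
   34  34]
 [ 33  35  35  50  77 101 121 134 143 146 144 137 126 113  97  77  55  40
   34  32]
 [ 33  33  37  49  73  95 110 120 126 129 129 123 116 106  94  77  56  42
   34  32]
 [ 35  34  36  47  68  89 102 111 114 118 117 113 108 100  89  76  59  44
   35  34]
 [ 33  33  35  45  63  83  94 100 106 107 107 105 100  94  88  76  60  44
   35  35]
 [ 35  35  36  42  59  77  87  93  98  99  99  97  94  90  86  78  63  47
   38  35]
 [ 32  34  35  42  54  73  83  91  93  93  94  93  92  88  85  77  65  47
   37  36]
 [ 33  34  35  40  52  70  81  88  91  92  92  92  90  88  84  77  65  47
   38  35]
 [ 34  33  33  39  49  64  78  86  90  91  92  91  89  89  83  77  66  49
   39  35]]
```

```bash
cat > m3.py <<'E'
from m2 import *
print("-----")
for name,t,s in (("rpost",(264,227,8),(382,268,9)),("spost",(368,217,8),(252,248,8))):
    for n,a in(("top",t),("scene",s)):
        u,v,r=a; th=100 if n=="top" else 150
        p=B[n][v-r:v+r,u-r:u+r].max(2)>th; q=np.argwhere(p).mean(0)[::-1]+[u-r,v-r]
        print(name,n,np.round(q,2),np.round(ray(n,*q,57),1))
        if n=="top":qt=q
    print("  tri",np.round(tri(qt,q)[0],1))
# block: bright mask, per-view min rect ; hub
for n,(u,v,r,lo) in (("top",(470,314,22,15)),("scene",(180,146,22,12))):
    c,f,bg=blob(n,u,v,r,lo=lo); h=cv2.minAreaRect(c); q=f(h[0])
    b=f(cv2.boxPoints(h)); print("block",n,np.round(q,1),"box",np.round(b,1).tolist(),[np.round(ray(n,*x,32)[:2],1).tolist() for x in b])
    p=B[n][v-r:v+r,u-r:u+r]; cv2.imwrite(f"pics/blk_{n}.png",cv2.resize(p,None,fx=9,fy=9,interpolation=cv2.INTER_CUBIC)[:,:,::-1])
L=[]
for n,(u,v,r) in (("top",(156,251,24)),("scene",(522,281,28)),("top",(318,303,16)),("scene",(337,191,16))):
    p=B[n][v-r:v+r,u-r:u+r]; L.append(cv2.resize(p,(300,300),interpolation=cv2.INTER_CUBIC))
cv2.imwrite("pics/cn.png",np.vstack([np.hstack(L[:2]),np.hstack(L[2:])])[:,:,::-1])
E
python3 m3.py | sed -n '/-----/,$p'
```

```text
-----
rpost top [262.27 225.5 ] [627.8 127.6  57. ]
rpost scene [382.54 267.15] [627.1 128.   57. ]
  tri [627.7 127.8  57.8]
spost top [367.68 215.86] [ 650.1 -112.    57. ]
spost scene [251.24 248.2 ] [ 649.8 -111.    57. ]
  tri [ 650.  -111.5   57. ]
block top [481.1 313.7] box [[474.9, 306.5], [484.6, 304.8], [487.4, 320.8], [477.7, 322.5]] [[444.9, -357.4], [448.9, -379.5], [412.8, -385.1], [408.9, -363.0]]
block scene [167.8 139.7] box [[160.0, 145.5], [165.0, 130.5], [175.5, 133.9], [170.5, 149.0]] [[438.0, -384.6], [394.7, -391.6], [398.3, -366.0], [441.3, -359.5]]
```

View pics/cn.png

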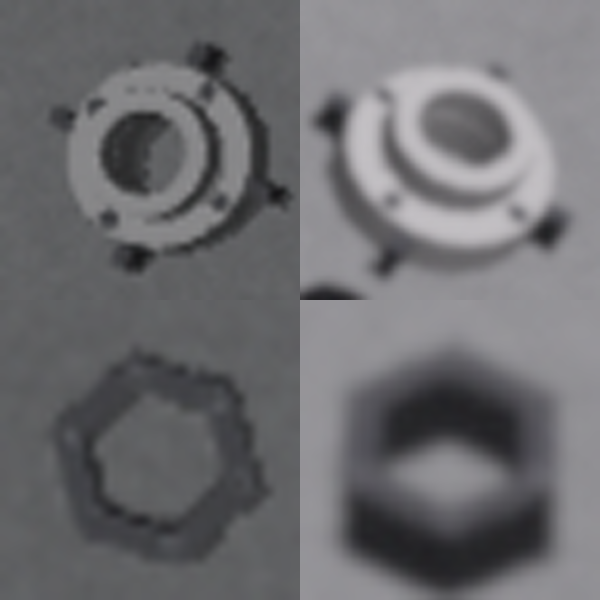

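Crop: the cutter's hub bore is centred at about (143,152) of the crop in the top view and (466,126) in the scene view. The nut's hole is at (155,460) in top, with flats at a world angle of about 45° mod 60° in both views. The post tips triangulate to z = 57–58 and the stands are 240 mm apart, as they should be.

```bash
cat >> h.py <<'E'
def go(x,y,z,yangle=None):
    "shift in tool axes from now; yangle = wanted world angle (deg) of the closing axis, mod 180"
    s=state(); M=R.from_euler("xyz",s["tcp_rot"]).as_matrix(); d=M.T@(np.array([x,y,z])-s["eef_pos"])
    t=0
    if yangle is not None:
        a=np.degrees(np.arctan2(M[1,1],M[0,1])); t=-((yangle-a+90)%180-90)
    print("d",np.round(d,1),"turn",round(np.radians(t),3),"n",round(np.linalg.norm(d)/41.7,1))
E
python3 - <<'E'
from h import *
print("hub",tri((154.6,250.9),(524.6,276.1)),ray("top",154.6,250.9,40),ray("scene",524.6,276.1,40), "disc",ray("top",157.4,251.6,22))
print("nut",tri((318,303.6),(336.6,189.4)),ray("top",318,303.6,24),ray("scene",336.6,189.4,24))
s=state();M=R.from_euler("xyz",s["tcp_rot"]).as_matrix();print(M.round(2))
go(427,345.5,100)
E
```

```text
hub (array([570.25812268, 377.01124477,  42.88678601]), np.float64(2.1165602219616306)) [570.49499865 376.83320644  40.        ] [567.94794433 378.77086874  40.        ] disc [569.71594581 376.01592819  22.        ]
nut (array([450.34013647,   1.24877388,  25.24854436]), np.float64(0.5814238504392834)) [450.34423969   0.98635632  24.        ] [449.27440064   1.33506222  24.        ]
[[-0.95  0.33 -0.  ]
 [ 0.33  0.95 -0.  ]
 [ 0.   -0.   -1.  ]]
d [-290.7 -158.6  114.2] turn 0.0 n 8.4
```

```bash
cp pics/blk_top.png pics/b1.png; python3 -c "
import cv2,numpy as np
a=cv2.imread('pics/blk_top.png');b=cv2.imread('pics/blk_scene.png');cv2.imwrite('pics/blk.png',np.hstack([a,b]))"
```

```text
(no output)
```

View pics/blk.png

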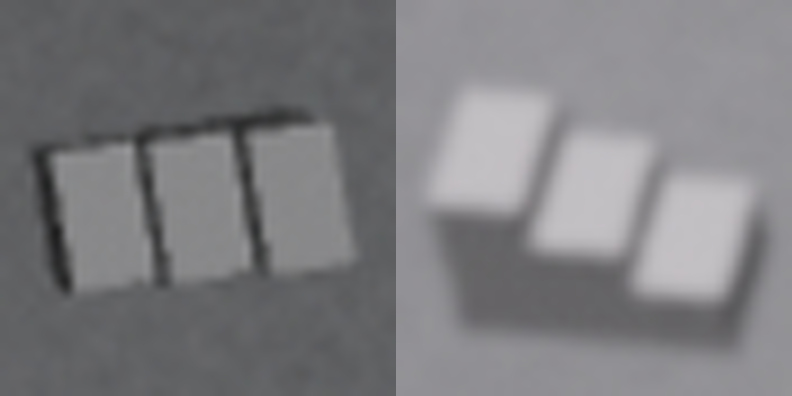

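The gauge block's middle step is at about (200,206) of the top crop and (198,193) of the scene crop. Its long side lies 6.6° off world y, with the tall end towards −y. I start with the thin collar.

The manual's scale: shifts go in shares of 400 mm and turns go in shares of 120 degrees. Converting my numbers, -145.4 mm / 400 = -0.3635, -144 mm / 400 = -0.36.

```bash
python3 -m handwheel '{"offsets": [[-0.09, -0.05, 0, 0, 1], [-0.18, -0.1, 0, 0, 1], [-0.27, -0.15, 0, 0, 1], [-0.36, -0.2, 0, 0, 1], [-0.3635, -0.1983, 0, 0, 1]]}'; python3 -m handwheel '{"offsets": [[-0.09, -0.05, 0.05, 0, 1], [-0.18, -0.1, 0.1, 0, 1], [-0.27, -0.15, 0.15, 0, 1], [-0.36, -0.1975, 0.2, 0, 1], [-0.3635, -0.1983, 0.275, 0, 1]]}';python3 -m handwheel '{"offsets": [[0, 0, 0.01, 0, 1], [0, 0, 0.01, 0, 1]]}'
python3 - <<'E'
from h import *
print("block",tri((469.8,314.5),(179.6,145.1)),ray("top",469.8,314.5,32),ray("scene",179.6,145.1,32))
go(427,345.5,5)
a,_=shot("top","a"); b,_=shot("scene","b")
cv2.imwrite("pics/ab.png",np.hstack([cv2.resize(a[240:390,80:280],(400,300)),cv2.resize(b[100:300,400:640],(400,333))[:300]])[:,:,::-1])
E
```

```text
t: 0.52
eef_pos: [319.0, 464.1, 214.5]
tcp_rot: [-3.14, 0.001, 2.805]
ft_force: [-0.2, 0.6, -0.2]
opening: 1.0
grip_force: 0.0
t: 0.93
eef_pos: [430.6, 344.1, 106.1]
tcp_rot: [3.138, 0.004, 2.807]
ft_force: [1.0, 1.6, 0.5]
opening: 1.001
grip_force: 0.0
t: 1.1
eef_pos: [426.7, 344.9, 98.8]
tcp_rot: [-3.138, -0.003, 2.807]
ft_force: [0.0, -0.6, 0.7]
opening: 1.0
grip_force: 0.0
block (array([ 426.90827213, -345.01397072,   32.96920988]), np.float64(0.30804910894934723)) [ 426.88734579 -345.41887171   32.        ] [ 426.08707197 -345.35620433   32.        ]
d [-0.4  1.  93.8] turn 0.0 n 2.3
```

View pics/ab.png

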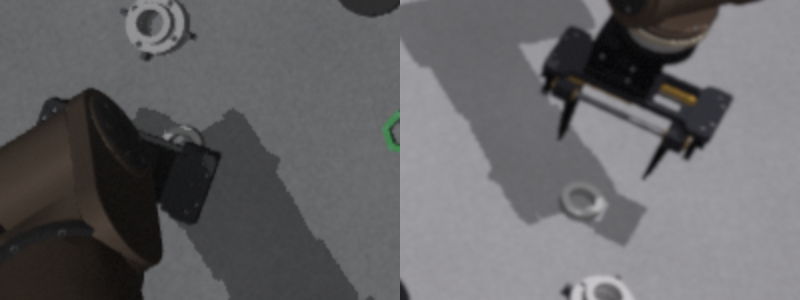

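The gripper hangs above the thin collar, with its fingertips at crop pixels (562,138) and (647,178) in the scene view. Descend and grip.

To row units: 94 mm / 400 = 0.235, 88 mm / 400 = 0.22.

```bash
python3 -c "
from h import *
print(pix('scene',state()['eef_pos']),'seen 522.7 194.8')"
python3 -m handwheel '{"offsets": [[-0.001, 0.0025, 0.075, 0, 1], [-0.001, 0.0025, 0.15, 0, 1], [-0.001, 0.0025, 0.2, 0, 1], [-0.001, 0.0025, 0.22, 0, 1], [-0.001, 0.0025, 0.235, 0, 1]]}'; python3 -m handwheel '{"offsets": [[0, 0, 0, 0, 1], [0, 0, 0, 0, 0.3], [0, 0, 0, 0, 0.3], [0, 0, 0, 0, 0.3], [0, 0, 0, 0, 0.3]]}';python3 -m handwheel '{"offsets": [[0, 0, 0, 0, 0.3], [0, 0, 0, 0, 0.3], [0, 0, 0, 0, 0.3], [0, 0, 0, 0, 0.3], [0, 0, 0, 0, 0.3]]}'
```

```text
(np.float64(521.8526293497417), np.float64(192.1064148868754)) seen 522.7 194.8
t: 1.62
eef_pos: [427.6, 347.8, 7.0]
tcp_rot: [3.141, 0.0, 2.81]
ft_force: [0.7, 0.2, 0.1]
opening: 1.003
grip_force: 0.0
t: 2.03
eef_pos: [428.3, 346.9, 7.5]
tcp_rot: [3.14, 0.001, 2.809]
ft_force: [-0.4, -0.0, 0.2]
opening: 0.776
grip_force: 0.0
t: 2.45
eef_pos: [427.9, 346.5, 6.7]
tcp_rot: [-3.141, -0.0, 2.809]
ft_force: [-0.7, -0.9, 2.8]
opening: 0.513
grip_force: 30.0
```

To row units: -103 mm / 400 = -0.2575, -100 mm / 400 = -0.25.

```bash
python3 -m handwheel '{"offsets": [[0, 0, -0.0625, 0, 0.3], [0, 0, -0.15, 0, 0.3], [0, 0, -0.25, 0, 0.3], [0, 0, -0.2575, 0, 0.3], [0, 0, -0.2575, 0, 0.3]]}'
python3 - <<'E'
from h import *
go(650,-111.7,108)
E
```

```text
t: 2.87
eef_pos: [428.6, 347.2, 111.6]
tcp_rot: [3.138, 0.003, 2.809]
ft_force: [0.8, -0.3, -2.4]
opening: 0.508
grip_force: 30.0
d [-359.1 -361.4    3.3] turn 0.0 n 12.2
```

To row units: -140 mm / 400 = -0.35, -112 mm / 400 = -0.28.

```bash
python3 -m handwheel '{"offsets": [[-0.07, -0.07, 0, 0, 0.3], [-0.14, -0.14, 0, 0, 0.3], [-0.21, -0.21, 0, 0, 0.3], [-0.28, -0.28, 0, 0, 0.3], [-0.35, -0.35, 0, 0, 0.3]]}';python3 -m handwheel '{"offsets": [[-0.07, -0.07, 0, 0, 0.3], [-0.14, -0.14, 0, 0, 0.3], [-0.21, -0.21, 0, 0, 0.3], [-0.28, -0.28, 0, 0, 0.3], [-0.35, -0.35, 0, 0, 0.3]]}';python3 -m handwheel '{"offsets": [[-0.07, -0.07, 0, 0, 0.3], [-0.14, -0.14, 0, 0, 0.3], [-0.1978, -0.2035, 0, 0, 0.3], [-0.1978, -0.2035, 0, 0, 0.3]]}';python3 -m handwheel '{"offsets": [[0, 0, 0, 0, 0.3], [0, 0, 0, 0, 0.3]]}'
python3 - <<'E'
from h import *
go(650,-111.7,80)
a,_=shot("top","a"); b,_=shot("scene","b")
cv2.imwrite("pics/sq1.png",np.hstack([cv2.resize(a[160:310,290:490],(400,300)),cv2.resize(b[130:310,140:380],(400,300))])[:,:,::-1])
E
```

```text
t: 3.28
eef_pos: [514.2, 166.8, 107.9]
tcp_rot: [-3.14, -0.002, 2.809]
ft_force: [1.9, 0.8, -1.7]
opening: 0.512
grip_force: 30.0
t: 3.7
eef_pos: [600.9, -11.4, 107.6]
tcp_rot: [-3.141, -0.003, 2.809]
ft_force: [1.6, 0.2, -1.7]
opening: 0.51
grip_force: 30.0
t: 4.03
eef_pos: [650.5, -117.8, 107.1]
tcp_rot: [-3.141, -0.0, 2.805]
ft_force: [-0.1, 0.3, -2.8]
opening: 0.51
grip_force: 30.0
t: 4.2
eef_pos: [648.3, -111.8, 107.8]
tcp_rot: [3.141, -0.003, 2.808]
ft_force: [0.0, 0.4, -1.5]
opening: 0.511
grip_force: 30.0
d [-1.7  0.6 27.7] turn 0.0 n 0.7
```

View pics/sq1.png

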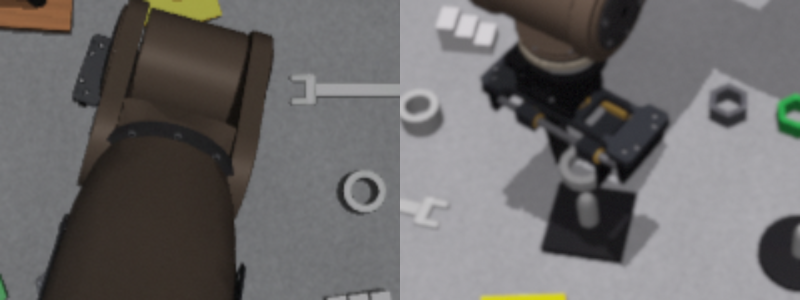

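The thin collar hangs at (580,168) in the crop, over the post tip at (587,197). Descend slowly while watching the force.

To row units: 55 mm / 400 = 0.1375, 50 mm / 400 = 0.125.

```bash
python3 -c "
from h import *
print(pix('scene',[650,-111.7,107.8+11]),'seen 247.4 230.8')"
python3 -m handwheel '{"offsets": [[-0.0043, 0.0015, 0.0375, 0, 0.3], [-0.0043, 0.0015, 0.0875, 0, 0.3], [-0.0043, 0.0015, 0.1125, 0, 0.3], [-0.0043, 0.0015, 0.125, 0, 0.3], [-0.0043, 0.0015, 0.1375, 0, 0.3]]}'; python3 -m handwheel '{"offsets": [[0, 0, 0.0125, 0, 0.3], [0, 0, 0.025, 0, 0.3], [0, 0, 0.0375, 0, 0.3], [0, 0, 0.045, 0, 0.3], [0, 0, 0.045, 0, 0.3]]}'
```

```text
(np.float64(248.06405343394798), np.float64(228.55911629844428)) seen 247.4 230.8
t: 4.72
eef_pos: [650.9, -111.5, 54.3]
tcp_rot: [3.142, -0.001, 2.81]
ft_force: [0.2, 0.2, -1.0]
opening: 0.513
grip_force: 30.0
t: 5.13
eef_pos: [650.8, -112.2, 36.0]
tcp_rot: [3.142, -0.001, 2.809]
ft_force: [-0.0, -0.1, -2.2]
opening: 0.51
grip_force: 30.0
```

Collar on the post with no side force; continue to the base.

To row units: 16 mm / 400 = 0.04, 14 mm / 400 = 0.035.

```bash
python3 -m handwheel '{"offsets": [[0, 0, 0.0125, 0, 0.3], [0, 0, 0.025, 0, 0.3], [0, 0, 0.035, 0, 0.3], [0, 0, 0.04, 0, 0.3], [0, 0, 0.04, 0, 0.3]]}'; python3 -m handwheel '{"offsets": [[0, 0, 0.0038, 0, 0.3], [0, 0, 0.0038, 0, 0.3], [0, 0, 0.0038, 0, 0.3]]}'
```

```text
t: 5.55
eef_pos: [650.8, -112.1, 20.0]
tcp_rot: [3.142, -0.001, 2.809]
ft_force: [-0.5, -0.0, -2.1]
opening: 0.511
grip_force: 30.0
t: 5.8
eef_pos: [651.1, -112.2, 19.2]
tcp_rot: [3.141, 0.0, 2.809]
ft_force: [0.1, 0.3, -2.3]
opening: 0.509
grip_force: 30.0
```

To row units: 1 mm / 400 = 0.0025.

```bash
python3 -m handwheel '{"offsets": [[0, 0, 0.0025, 0, 0.3], [0, 0, 0.0025, 0, 0.6], [0, 0, 0.0025, 0, 0.9], [0, 0, 0.0025, 0, 1], [0, 0, 0.0025, 0, 1]]}';python3 -m handwheel '{"offsets": [[0, 0, 0, 0, 1], [0, 0, -0.075, 0, 1], [0, 0, -0.175, 0, 1], [0, 0, -0.2125, 0, 1], [0, 0, -0.2125, 0, 1]]}'
python3 -c "
from h import *
go(450.3,1.1,100,45)"
```

```text
t: 6.22
eef_pos: [651.1, -112.2, 18.2]
tcp_rot: [3.141, 0.0, 2.809]
ft_force: [0.1, 0.1, 0.5]
opening: 0.736
grip_force: 0.0
t: 6.63
eef_pos: [652.8, -112.7, 107.4]
tcp_rot: [3.141, 0.007, 2.809]
ft_force: [0.3, 0.8, -0.6]
opening: 0.999
grip_force: 0.0
d [228.6  41.4   5.9] turn 0.453 n 5.6
```

To row units: 190 mm / 400 = 0.475, 152 mm / 400 = 0.38, 0.453 rad / 2.0944 = 0.2163.

```bash
python3 -m handwheel '{"offsets": [[0.095, 0.0175, 0, 0.0477, 1], [0.19, 0.035, 0, 0.0955, 1], [0.285, 0.0525, 0, 0.1432, 1], [0.38, 0.07, 0, 0.191, 1], [0.475, 0.0875, 0, 0.2163, 1]]}'; python3 -c "
from h import *
go(450.3,1.1,50,45)"
```

```text
t: 7.05
eef_pos: [480.6, -16.3, 102.3]
tcp_rot: [-3.141, -0.001, 2.35]
ft_force: [0.4, 0.4, -0.9]
opening: 1.002
grip_force: 0.0
d [33.6 -9.3 52.4] turn -0.006 n 1.5
```

```bash
python3 -m handwheel '{"offsets": [[0.084, -0.0233, 0, 0, 1], [0.084, -0.0233, 0, 0, 1], [0.084, -0.0233, 0.075, 0, 1], [0.084, -0.0233, 0.13, 0, 1], [0.084, -0.0233, 0.13, 0, 1]]}'; python3 -c "
from h import *
go(450.3,1.1,6,45)"
```

```text
t: 7.47
eef_pos: [451.0, 0.3, 48.1]
tcp_rot: [-3.139, -0.004, 2.356]
ft_force: [-0.0, -1.0, -1.2]
opening: 0.997
grip_force: 0.0
d [ 0.9  0.2 42.1] turn -0.0 n 1.0
```

To row units: 42 mm / 400 = 0.105, 35 mm / 400 = 0.0875.

```bash
python3 -m handwheel '{"offsets": [[0.0023, 0.0005, 0.05, 0, 1], [0.0023, 0.0005, 0.0875, 0, 1], [0.0023, 0.0005, 0.105, 0, 1], [0.0023, 0.0005, 0.105, 0, 0.3], [0.0023, 0.0005, 0.105, 0, 0.3]]}'; python3 -m handwheel '{"offsets": [[0, 0, 0, 0, 0.3], [0, 0, 0, 0, 0.3], [0, 0, 0, 0, 0.3], [0, 0, 0, 0, 0.3], [0, 0, 0, 0, 0.3]]}';python3 -m handwheel '{"offsets": [[0, 0, 0, 0, 0.3], [0, 0, 0, 0, 0.3], [0, 0, 0, 0, 0.3]]}'
```

```text
t: 7.88
eef_pos: [452.2, 0.8, 9.4]
tcp_rot: [-3.141, -0.0, 2.356]
ft_force: [0.2, 0.2, -0.1]
opening: 0.909
grip_force: 0.0
t: 8.3
eef_pos: [452.2, 0.9, 9.5]
tcp_rot: [3.141, 0.0, 2.356]
ft_force: [0.4, -0.9, 0.1]
opening: 0.565
grip_force: 0.0
t: 8.55
eef_pos: [452.1, 0.9, 9.3]
tcp_rot: [3.141, 0.0, 2.356]
ft_force: [-1.4, -0.8, 3.9]
opening: 0.481
grip_force: 29.9
```

To row units: -105 mm / 400 = -0.2625, -95 mm / 400 = -0.2375.

```bash
python3 -m handwheel '{"offsets": [[0, 0, -0.0625, 0, 0.3], [0, 0, -0.15, 0, 0.3], [0, 0, -0.2375, 0, 0.3], [0, 0, -0.2625, 0, 0.3], [0, 0, -0.2625, 0, 0.3]]}'
python3 - <<'E'
from h import *
go(651,-112.2,112)
E
```

```text
t: 8.97
eef_pos: [453.1, 0.8, 116.4]
tcp_rot: [3.139, 0.004, 2.356]
ft_force: [-0.6, 0.7, -2.6]
opening: 0.48
grip_force: 29.9
d [-219.9   60.1    5.4] turn 0.0 n 5.5
```

To row units: -190 mm / 400 = -0.475, -152 mm / 400 = -0.38.

```bash
python3 -m handwheel '{"offsets": [[-0.095, 0.025, 0, 0, 0.3], [-0.19, 0.05, 0, 0, 0.3], [-0.285, 0.075, 0, 0, 0.3], [-0.38, 0.1, 0, 0, 0.3], [-0.475, 0.13, 0, 0, 0.3]]}';python3 -m handwheel '{"offsets": [[-0.0748, 0.0203, 0, 0, 0.3], [-0.0748, 0.0203, 0, 0, 0.3], [-0.0748, 0.0203, 0, 0, 0.3]]}'
python3 - <<'E'
from h import *
go(651,-112.2,70)
b,_=shot("scene","b")
cv2.imwrite("pics/sq2.png",cv2.resize(b[150:300,160:360],(800,600))[:,:,::-1])
E
```

```text
t: 9.38
eef_pos: [623.9, -97.8, 112.0]
tcp_rot: [-3.14, -0.002, 2.355]
ft_force: [0.2, 0.2, -2.1]
opening: 0.485
grip_force: 29.9
t: 9.63
eef_pos: [649.9, -112.8, 111.2]
tcp_rot: [-3.14, -0.003, 2.355]
ft_force: [-0.4, 0.4, -1.4]
opening: 0.481
grip_force: 29.9
d [-0.5  1.3 41.2] turn 0.0 n 1.0
```

View pics/sq2.png

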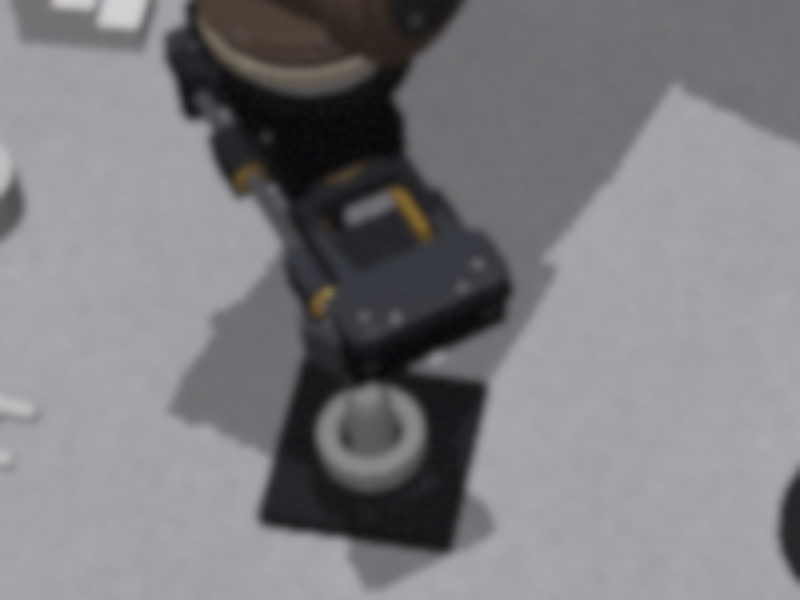

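The thin collar lies flat on the base, ring centre (371,435), with the post inside it. Lower the nut.

To row units: 50 mm / 400 = 0.125, 44 mm / 400 = 0.11.

```bash
python3 -m handwheel '{"offsets": [[-0.0013, 0.0033, 0.0375, 0, 0.3], [-0.0013, 0.0033, 0.075, 0, 0.3], [-0.0013, 0.0033, 0.095, 0, 0.3], [-0.0013, 0.0033, 0.11, 0, 0.3], [-0.0013, 0.0033, 0.125, 0, 0.3]]}'; python3 -m handwheel '{"offsets": [[0, 0, 0.0125, 0, 0.3], [0, 0, 0.025, 0, 0.3], [0, 0, 0.035, 0, 0.3], [0, 0, 0.045, 0, 0.3], [0, 0, 0.045, 0, 0.3]]}'; python3 -c "
from h import *
go(651,-112.2,38.4)"
```

```text
t: 10.1
eef_pos: [650.8, -111.2, 63.6]
tcp_rot: [-3.141, -0.001, 2.356]
ft_force: [-0.2, -0.6, -1.3]
opening: 0.483
grip_force: 29.9
t: 10.52
eef_pos: [651.0, -111.5, 45.4]
tcp_rot: [-3.141, -0.001, 2.356]
ft_force: [0.2, 1.0, -1.9]
opening: 0.479
grip_force: 29.9
d [-0.5 -0.5  7. ] turn 0.0 n 0.2
```

To row units: 7.5 mm / 400 = 0.0188, 7 mm / 400 = 0.0175.

```bash
python3 -m handwheel '{"offsets": [[0, 0, 0.0075, 0, 0.3], [0, 0, 0.015, 0, 0.3], [0, 0, 0.0175, 0, 0.3], [0, 0, 0.0188, 0, 0.3], [0, 0, 0.0188, 0, 0.3]]}'; python3 -m handwheel '{"offsets": [[0, 0, 0, 0, 0.6], [0, 0, 0, 0, 0.9], [0, 0, 0, 0, 1], [0, 0, 0, 0, 1], [0, 0, 0, 0, 1]]}'; python3 -m handwheel '{"offsets": [[0, 0, -0.0375, 0, 1], [0, 0, -0.125, 0, 1], [0, 0, -0.1875, 0, 1], [0, 0, -0.2, 0, 1], [0, 0, -0.2, 0, 1]]}'
python3 -c "
from h import *
go(562,-353.1,110,70)
a,_=shot('top','a'); b,_=shot('scene','b')"
```

```text
t: 10.93
eef_pos: [651.3, -111.6, 38.6]
tcp_rot: [3.142, -0.0, 2.356]
ft_force: [0.0, 0.2, -1.8]
opening: 0.481
grip_force: 29.9
t: 11.35
eef_pos: [651.4, -111.6, 38.8]
tcp_rot: [3.141, 0.0, 2.356]
ft_force: [1.6, 0.8, 0.7]
opening: 0.775
grip_force: 0.0
t: 11.77
eef_pos: [652.0, -111.8, 120.7]
tcp_rot: [3.14, 0.003, 2.356]
ft_force: [0.1, 0.3, -1.0]
opening: 0.995
grip_force: 0.0
d [-107.  -234.3   10.6] turn -0.437 n 6.2
```

To row units: -190 mm / 400 = -0.475, -152 mm / 400 = -0.38.

```bash
python3 -m handwheel '{"offsets": [[-0.0425, -0.095, 0, 0, 1], [-0.085, -0.19, 0, 0, 1], [-0.1275, -0.285, 0, 0, 1], [-0.17, -0.38, 0, 0, 1], [-0.2125, -0.475, 0, 0, 1]]}';python3 -m handwheel '{"offsets": [[-0.055, -0.1108, 0.0125, 0, 1], [-0.055, -0.1108, 0.075, 0, 1], [-0.055, -0.1108, 0.1375, 0, 1], [-0.055, -0.1108, 0.1375, 0, 1], [-0.055, -0.1108, 0.1375, 0, 1]]}';python3 -c "
from h import *
go(562,-353.1,10)"
```

```text
t: 12.28
eef_pos: [575.5, -307.2, 116.8]
tcp_rot: [-3.141, -0.003, 2.356]
ft_force: [0.8, -0.2, 0.1]
opening: 0.998
grip_force: 0.0
t: 12.7
eef_pos: [560.2, -352.2, 61.5]
tcp_rot: [-3.141, -0.005, 2.356]
ft_force: [0.4, -0.1, 0.7]
opening: 1.001
grip_force: 0.0
d [-2.1  0.6 51.5] turn 0.0 n 1.2
```

To row units: 51 mm / 400 = 0.1275, 40 mm / 400 = 0.1.

```bash
python3 -m handwheel '{"offsets": [[-0.0053, 0.0015, 0.05, 0, 1], [-0.0053, 0.0015, 0.1, 0, 1], [-0.0053, 0.0015, 0.1275, 0, 1], [-0.0053, 0.0015, 0.1275, 0, 1], [-0.0053, 0.0015, 0.1275, 0, 0.3]]}'; python3 -m handwheel '{"offsets": [[0, 0, 0, 0, 0.3], [0, 0, 0, 0, 0.3], [0, 0, 0, 0, 0.3], [0, 0, 0, 0, 0.3], [0, 0, 0, 0, 0.3]]}';python3 -m handwheel '{"offsets": [[0, 0, 0, 0, 0.3], [0, 0, 0, 0, 0.3], [0, 0, 0, 0, 0.3], [0, 0, 0, 0, 0.3]]}'
```

```text
t: 13.12
eef_pos: [563.5, -353.6, 13.1]
tcp_rot: [3.142, -0.0, 2.357]
ft_force: [-0.6, -0.2, -0.3]
opening: 0.967
grip_force: 0.0
t: 13.53
eef_pos: [563.2, -354.1, 13.1]
tcp_rot: [3.141, 0.001, 2.356]
ft_force: [-0.3, 0.1, -0.6]
opening: 0.636
grip_force: 0.0
t: 13.87
eef_pos: [563.1, -354.0, 12.7]
tcp_rot: [3.141, 0.0, 2.356]
ft_force: [-0.2, -0.7, 2.5]
opening: 0.515
grip_force: 30.0
```

To row units: -107 mm / 400 = -0.2675, -95 mm / 400 = -0.2375.

```bash
python3 -m handwheel '{"offsets": [[0, 0, -0.0625, 0, 0.3], [0, 0, -0.15, 0, 0.3], [0, 0, -0.2375, 0, 0.3], [0, 0, -0.2675, 0, 0.3], [0, 0, -0.2675, 0, 0.3]]}'
python3 - <<'E'
from h import *
go(628.5,126.8,118)
E
```

```text
t: 14.28
eef_pos: [564.0, -354.6, 122.4]
tcp_rot: [3.141, 0.005, 2.356]
ft_force: [0.2, 0.2, -2.5]
opening: 0.518
grip_force: 30.0
d [295.  385.9   3.3] turn 0.0 n 11.6
```

To row units: 155 mm / 400 = 0.3875, 124 mm / 400 = 0.31.

```bash
python3 -m handwheel '{"offsets": [[0.06, 0.0775, 0, 0, 0.3], [0.12, 0.155, 0, 0, 0.3], [0.18, 0.2325, 0, 0, 0.3], [0.24, 0.31, 0, 0, 0.3], [0.3, 0.3875, 0, 0, 0.3]]}';python3 -m handwheel '{"offsets": [[0.06, 0.0775, 0, 0, 0.3], [0.12, 0.155, 0, 0, 0.3], [0.18, 0.2325, 0, 0, 0.3], [0.24, 0.31, 0, 0, 0.3], [0.3, 0.3875, 0, 0, 0.3]]}';python3 -m handwheel '{"offsets": [[0.06, 0.0775, 0, 0, 0.3], [0.12, 0.155, 0, 0, 0.3], [0.1375, 0.1898, 0, 0, 0.3], [0.1375, 0.1898, 0, 0, 0.3], [0.1375, 0.1898, 0, 0, 0.3]]}'
python3 - <<'E'
from h import *
go(628.5,126.8,75)
b,_=shot("scene","b")
cv2.imwrite("pics/rd1.png",np.hstack([cv2.resize(b[180:330,300:450],(400,400)),cv2.resize(b[200:300,205:305],(400,400))])[:,:,::-1])
E
```

```text
t: 14.7
eef_pos: [586.9, -157.5, 117.2]
tcp_rot: [-3.14, -0.003, 2.355]
ft_force: [0.5, 0.8, -2.3]
opening: 0.518
grip_force: 30.0
t: 15.12
eef_pos: [611.7, 36.9, 117.2]
tcp_rot: [-3.139, -0.003, 2.356]
ft_force: [0.7, -0.8, -2.7]
opening: 0.515
grip_force: 30.0
t: 15.53
eef_pos: [626.7, 127.9, 117.5]
tcp_rot: [-3.139, -0.002, 2.358]
ft_force: [-0.7, 0.3, -3.3]
opening: 0.515
grip_force: 30.0
d [-2.1  0.6 42.5] turn 0.0 n 1.0
```

View pics/rd1.png

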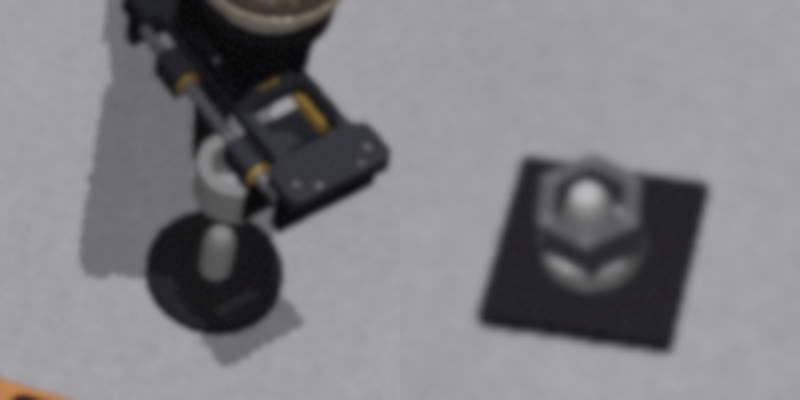

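The nut sits on the thin collar (590,200). The tall collar hangs over the round post, with the tip at (219,235). Lower it.

The manual's scale: shifts go in shares of 400 mm and turns go in shares of 120 degrees. Converting my numbers, 56 mm / 400 = 0.14, 48 mm / 400 = 0.12.

```bash
python3 -m handwheel '{"offsets": [[-0.0053, 0.0015, 0.0375, 0, 0.3], [-0.0053, 0.0015, 0.075, 0, 0.3], [-0.0053, 0.0015, 0.1, 0, 0.3], [-0.0053, 0.0015, 0.12, 0, 0.3], [-0.0053, 0.0015, 0.14, 0, 0.3]]}'; python3 -m handwheel '{"offsets": [[0, 0, 0.0175, 0, 0.3], [0, 0, 0.035, 0, 0.3], [0, 0, 0.0525, 0, 0.3], [0, 0, 0.065, 0, 0.3], [0, 0, 0.07, 0, 0.3]]}'; python3 -c "
from h import *
go(628.5,126.8,25.7)"
```

```text
t: 16.0
eef_pos: [629.4, 125.4, 62.8]
tcp_rot: [-3.141, -0.0, 2.355]
ft_force: [-0.1, -0.0, -2.8]
opening: 0.518
grip_force: 30.0
t: 16.42
eef_pos: [629.2, 126.4, 34.8]
tcp_rot: [-3.141, -0.001, 2.356]
ft_force: [0.6, -0.7, -3.5]
opening: 0.516
grip_force: 30.0
d [ 0.7 -0.2  9.1] turn 0.0 n 0.2
```

To row units: 9.5 mm / 400 = 0.0238, 9 mm / 400 = 0.0225.

```bash
python3 -m handwheel '{"offsets": [[0, 0, 0.01, 0, 0.3], [0, 0, 0.0175, 0, 0.3], [0, 0, 0.0225, 0, 0.3], [0, 0, 0.0238, 0, 0.3], [0, 0, 0.0238, 0, 0.3]]}'; python3 -m handwheel '{"offsets": [[0, 0, 0, 0, 0.6], [0, 0, 0, 0, 0.9], [0, 0, 0, 0, 1], [0, 0, 0, 0, 1], [0, 0, 0, 0, 1]]}'; python3 -m handwheel '{"offsets": [[0, 0, -0.0375, 0, 1], [0, 0, -0.125, 0, 1], [0, 0, -0.2125, 0, 1], [0, 0, -0.2375, 0, 1], [0, 0, -0.2375, 0, 1]]}'
python3 -c "
from h import *
go(570,377.2,120,45)"
```

```text
t: 16.83
eef_pos: [629.5, 126.4, 26.1]
tcp_rot: [3.141, -0.0, 2.356]
ft_force: [-0.5, -0.2, -2.1]
opening: 0.516
grip_force: 30.0
t: 17.25
eef_pos: [629.6, 126.5, 26.4]
tcp_rot: [3.141, 0.0, 2.356]
ft_force: [0.8, -0.7, -0.6]
opening: 0.806
grip_force: 0.0
t: 17.67
eef_pos: [630.8, 126.6, 124.4]
tcp_rot: [3.137, 0.003, 2.356]
ft_force: [-0.0, -0.1, -1.1]
opening: 1.001
grip_force: 0.0
d [220.3 134.1   4.2] turn -0.0 n 6.2
```

To row units: 175 mm / 400 = 0.4375, 140 mm / 400 = 0.35.

```bash
python3 -m handwheel '{"offsets": [[0.0875, 0.0535, 0, 0, 1], [0.175, 0.107, 0, 0, 1], [0.2625, 0.1605, 0, 0, 1], [0.35, 0.214, 0, 0, 1], [0.4375, 0.2675, 0, 0, 1]]}';python3 -m handwheel '{"offsets": [[0.1133, 0.0678, 0, 0, 1], [0.1133, 0.0678, 0.025, 0, 1], [0.1133, 0.0678, 0.075, 0, 1], [0.1133, 0.0678, 0.125, 0, 1], [0.1133, 0.0678, 0.125, 0, 1]]}';python3 -m handwheel '{"offsets": [[0, 0, 0, 0, 1], [0, 0, 0, 0, 1]]}'; python3 -c "
from h import *
go(570.2,376.9,27)"
```

```text
t: 18.08
eef_pos: [580.2, 327.3, 119.3]
tcp_rot: [-3.14, -0.001, 2.355]
ft_force: [1.5, 0.1, -0.0]
opening: 1.002
grip_force: 0.0
t: 18.5
eef_pos: [566.3, 375.9, 65.7]
tcp_rot: [-3.134, -0.002, 2.356]
ft_force: [0.5, -0.4, -0.7]
opening: 0.999
grip_force: 0.0
t: 18.67
eef_pos: [569.0, 376.7, 71.2]
tcp_rot: [-3.141, -0.0, 2.355]
ft_force: [0.3, 0.2, -0.1]
opening: 1.002
grip_force: 0.0
d [-0.7  1.1 44.2] turn 0.0 n 1.1
```

To row units: 44 mm / 400 = 0.11, 42 mm / 400 = 0.105.

```bash
python3 -m handwheel '{"offsets": [[-0.0018, 0.0028, 0.05, 0, 1], [-0.0018, 0.0028, 0.0875, 0, 1], [-0.0018, 0.0028, 0.105, 0, 1], [-0.0018, 0.0028, 0.11, 0, 1], [-0.0018, 0.0028, 0.11, 0, 1]]}'; python3 -m handwheel '{"offsets": [[0, 0, 0, 0, 1], [0, 0, 0, 0, 0.3], [0, 0, 0, 0, 0.3], [0, 0, 0, 0, 0.3], [0, 0, 0, 0, 0.3]]}';python3 -m handwheel '{"offsets": [[0, 0, 0, 0, 0.3], [0, 0, 0, 0, 0.3], [0, 0, 0, 0, 0.3], [0, 0, 0, 0, 0.3], [0, 0, 0, 0, 0.3]]}'
```

```text
t: 19.08
eef_pos: [570.2, 377.2, 27.6]
tcp_rot: [3.141, 0.0, 2.355]
ft_force: [-0.2, 0.5, 0.0]
opening: 1.0
grip_force: 0.0
t: 19.5
eef_pos: [570.0, 377.4, 27.5]
tcp_rot: [3.141, 0.0, 2.356]
ft_force: [-0.3, 0.2, -0.0]
opening: 0.774
grip_force: 0.0
t: 19.92
eef_pos: [570.0, 377.4, 27.2]
tcp_rot: [3.141, -0.0, 2.356]
ft_force: [0.2, 0.7, 0.7]
opening: 0.502
grip_force: 30.0
```

To row units: -103 mm / 400 = -0.2575, -75 mm / 400 = -0.1875.

```bash
python3 -m handwheel '{"offsets": [[0, 0, -0.0375, 0, 0.3], [0, 0, -0.1125, 0, 0.3], [0, 0, -0.1875, 0, 0.3], [0, 0, -0.2575, 0, 0.3], [0, 0, -0.2575, 0, 0.3]]}'
python3 - <<'E'
from h import *
go(627.9,127.5,130)
E
```

```text
t: 20.33
eef_pos: [571.6, 378.3, 135.4]
tcp_rot: [3.135, 0.002, 2.356]
ft_force: [0.9, 0.8, -3.4]
opening: 0.503
grip_force: 30.0
d [-217.2 -137.5    4.9] turn 0.0 n 6.2
```

To row units: -150 mm / 400 = -0.375, -120 mm / 400 = -0.3.

```bash
python3 -m handwheel '{"offsets": [[-0.075, -0.0475, 0, 0, 0.3], [-0.15, -0.095, 0, 0, 0.3], [-0.225, -0.1425, 0, 0, 0.3], [-0.3, -0.19, 0, 0, 0.3], [-0.375, -0.2375, 0, 0, 0.3]]}';python3 -m handwheel '{"offsets": [[-0.075, -0.0475, 0, 0, 0.3], [-0.15, -0.095, 0, 0, 0.3], [-0.168, -0.1063, 0, 0, 0.3], [-0.168, -0.1063, 0, 0, 0.3], [-0.168, -0.1063, 0, 0, 0.3]]}'
python3 - <<'E'
from h import *
go(627.9,127.5,92)
b,_=shot("scene","b")
cv2.imwrite("pics/rd2.png",cv2.resize(b[180:330,290:490],(800,600))[:,:,::-1])
E
```

```text
t: 20.75
eef_pos: [608.1, 202.4, 128.5]
tcp_rot: [-3.14, -0.001, 2.356]
ft_force: [1.5, 0.7, -5.2]
opening: 0.503
grip_force: 30.0
t: 21.17
eef_pos: [625.7, 126.2, 128.9]
tcp_rot: [-3.14, -0.001, 2.354]
ft_force: [-0.2, 1.4, -4.2]
opening: 0.503
grip_force: 30.0
d [-0.7  2.5 36.9] turn 0.0 n 0.9
```

View pics/rd2.png

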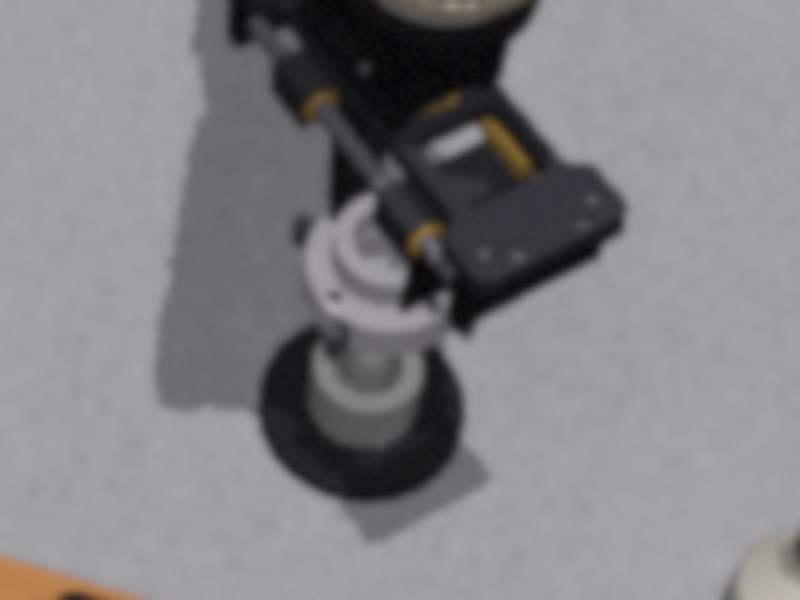

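The tall collar sits on the round base at (365,390) with the post inside, and the cutter hangs over it. Lower it gently.

To row units: 36 mm / 400 = 0.09, 32 mm / 400 = 0.08.

```bash
python3 -m handwheel '{"offsets": [[-0.0018, 0.0063, 0.025, 0, 0.3], [-0.0018, 0.0063, 0.055, 0, 0.3], [-0.0018, 0.0063, 0.08, 0, 0.3], [-0.0018, 0.0063, 0.09, 0, 0.3], [-0.0018, 0.0063, 0.09, 0, 0.3]]}'; python3 -m handwheel '{"offsets": [[0, 0, 0.005, 0, 0.3], [0, 0, 0.01, 0, 0.3], [0, 0, 0.015, 0, 0.3], [0, 0, 0.02, 0, 0.3], [0, 0, 0.02, 0, 0.3]]}'; python3 -c "
from h import *
go(627.9,127.5,73.2)"
```

```text
t: 21.63
eef_pos: [627.5, 128.1, 92.2]
tcp_rot: [-3.139, -0.002, 2.356]
ft_force: [-0.6, -0.0, -4.5]
opening: 0.506
grip_force: 30.0
t: 22.05
eef_pos: [628.3, 127.7, 85.9]
tcp_rot: [-3.142, -0.0, 2.356]
ft_force: [0.8, 0.6, -4.9]
opening: 0.501
grip_force: 30.0
d [ 0.1 -0.4 12.7] turn 0.0 n 0.3
```

To row units: 8 mm / 400 = 0.02, 6 mm / 400 = 0.015.

```bash
python3 -m handwheel '{"offsets": [[0, 0, 0.005, 0, 0.3], [0, 0, 0.01, 0, 0.3], [0, 0, 0.015, 0, 0.3], [0, 0, 0.02, 0, 0.3], [0, 0, 0.02, 0, 0.3]]}'; python3 -m handwheel '{"offsets": [[0, 0, 0.0025, 0, 0.3], [0, 0, 0.0043, 0, 0.3], [0, 0, 0.006, 0, 0.3], [0, 0, 0.006, 0, 0.3], [0, 0, 0.006, 0, 0.3]]}'
```

```text
t: 22.47
eef_pos: [628.2, 127.7, 77.6]
tcp_rot: [-3.141, -0.0, 2.356]
ft_force: [0.2, -1.1, -4.6]
opening: 0.501
grip_force: 30.0
t: 22.88
eef_pos: [628.4, 127.8, 75.7]
tcp_rot: [3.142, -0.0, 2.356]
ft_force: [-0.4, 0.5, -4.3]
opening: 0.504
grip_force: 30.0
```

Lower in half-millimetre steps until contact shows in the force.

To row units: 1 mm / 400 = 0.0025, 0.5 mm / 400 = 0.0013.

```bash
python3 -m handwheel '{"offsets": [[0, 0, 0.0013, 0, 0.3], [0, 0, 0.0025, 0, 0.3], [0, 0, 0.0025, 0, 0.3], [0, 0, 0.0025, 0, 0.3]]}'; python3 -m handwheel '{"offsets": [[0, 0, 0.001, 0, 0.3], [0, 0, 0.002, 0, 0.3], [0, 0, 0.002, 0, 0.3], [0, 0, 0.002, 0, 0.3]]}'; python3 -m handwheel '{"offsets": [[0, 0, 0.001, 0, 0.3], [0, 0, 0.001, 0, 0.3], [0, 0, 0.001, 0, 0.3]]}'
```

```text
t: 23.22
eef_pos: [628.4, 127.8, 74.7]
tcp_rot: [3.142, -0.0, 2.356]
ft_force: [-0.3, -1.1, -5.0]
opening: 0.501
grip_force: 30.0
t: 23.55
eef_pos: [628.4, 127.8, 73.9]
tcp_rot: [3.142, -0.0, 2.356]
ft_force: [-0.0, -0.5, -4.6]
opening: 0.497
grip_force: 30.0
t: 23.8
eef_pos: [628.4, 127.8, 73.5]
tcp_rot: [3.142, -0.0, 2.356]
ft_force: [-0.1, 0.3, -3.7]
opening: 0.503
grip_force: 30.0
```

To row units: 0.3 mm / 400 = 0.0008.

```bash
python3 -m handwheel '{"offsets": [[0, 0, 0.0008, 0, 0.3], [0, 0, 0.0008, 0, 0.3], [0, 0, 0.0008, 0, 0.3]]}'; python3 -m handwheel '{"offsets": [[0, 0, 0.0005, 0, 0.3], [0, 0, 0.0005, 0, 0.3], [0, 0, 0.0005, 0, 0.3]]}'
```

```text
t: 24.05
eef_pos: [628.4, 127.8, 73.2]
tcp_rot: [3.141, -0.0, 2.356]
ft_force: [0.4, -0.4, -4.2]
opening: 0.5
grip_force: 30.0
t: 24.3
eef_pos: [628.4, 127.8, 73.2]
tcp_rot: [3.141, -0.0, 2.356]
ft_force: [-1.0, 0.2, -3.0]
opening: 0.501
grip_force: 30.0
```

To row units: 0.3 mm / 400 = 0.0008.

```bash
python3 -m handwheel '{"offsets": [[0, 0, 0.0008, 0, 0.3], [0, 0, 0.0008, 0, 0.3], [0, 0, 0.0008, 0, 0.3]]}'; python3 -m handwheel '{"offsets": [[0, 0, 0, 0, 0.55], [0, 0, 0, 0, 0.6], [0, 0, 0, 0, 0.8], [0, 0, 0, 0, 1], [0, 0, 0, 0, 1]]}'; python3 -m handwheel '{"offsets": [[0, 0, 0, 0, 1], [0, 0, -0.0375, 0, 1], [0, 0, -0.1, 0, 1], [0, 0, -0.15, 0, 1], [0, 0, -0.15, 0, 1]]}'
python3 -c "
from h import *
go(426.7,-345.3,130,6.6)"
```

```text
t: 24.55
eef_pos: [628.4, 127.8, 73.1]
tcp_rot: [3.141, 0.0, 2.356]
ft_force: [-2.1, 0.3, 3.1]
opening: 0.501
grip_force: 30.0
t: 24.97
eef_pos: [628.5, 127.7, 72.7]
tcp_rot: [3.141, 0.0, 2.356]
ft_force: [0.4, 0.6, -0.4]
opening: 0.757
grip_force: 0.0
t: 25.38
eef_pos: [630.0, 127.9, 136.7]
tcp_rot: [3.137, 0.004, 2.356]
ft_force: [0.3, -0.3, -0.1]
opening: 0.996
grip_force: 0.0
d [-191.  -478.4    5.2] turn 0.67 n 12.4
```

To row units: -190 mm / 400 = -0.475, -152 mm / 400 = -0.38, 0.4 rad / 2.0944 = 0.191.

```bash
python3 -m handwheel '{"offsets": [[-0.0375, -0.095, 0, 0.0477, 1], [-0.075, -0.19, 0, 0.0955, 1], [-0.1125, -0.285, 0, 0.1432, 1], [-0.15, -0.38, 0, 0.191, 1], [-0.1875, -0.475, 0, 0.191, 1]]}'; python3 -c "
from h import *
go(426.7,-345.3,130,6.6)"
```

```text
t: 25.8
eef_pos: [545.9, -60.9, 132.4]
tcp_rot: [-3.142, -0.0, 1.95]
ft_force: [1.4, 0.4, 0.3]
opening: 0.999
grip_force: 0.0
d [-220.1 -216.     2.3] turn 0.264 n 7.4
```

To row units: -135 mm / 400 = -0.3375, -108 mm / 400 = -0.27, 0.264 rad / 2.0944 = 0.1261.

```bash
python3 -m handwheel '{"offsets": [[-0.0675, -0.0675, 0, 0.0477, 1], [-0.135, -0.135, 0, 0.0955, 1], [-0.2025, -0.2025, 0, 0.1261, 1], [-0.27, -0.27, 0, 0.1261, 1], [-0.3375, -0.3375, 0, 0.1261, 1]]}'; python3 -c "
from h import *
go(426.7,-345.3,70,6.6)"
```

```text
t: 26.22
eef_pos: [471.5, -236.9, 132.4]
tcp_rot: [-3.142, -0.0, 1.691]
ft_force: [0.3, -0.5, 0.8]
opening: 0.997
grip_force: 0.0
d [-102.2  -57.5   62.4] turn 0.005 n 3.2
```

To row units: -102.2 mm / 400 = -0.2555, -70 mm / 400 = -0.175, 0.005 rad / 2.0944 = 0.0024.

```bash
python3 -m handwheel '{"offsets": [[-0.0875, -0.0475, 0, 0.0024, 1], [-0.175, -0.095, 0.025, 0.0024, 1], [-0.2555, -0.1438, 0.075, 0.0024, 1], [-0.2555, -0.1438, 0.155, 0.0024, 1], [-0.2555, -0.1438, 0.155, 0.0024, 1]]}';python3 -m handwheel '{"offsets": [[0, 0, 0, 0, 1], [0, 0, 0, 0, 1]]}'; python3 -c "
from h import *
go(426.7,-345.3,7,6.6)"
```

```text
t: 26.63
eef_pos: [425.2, -343.9, 66.2]
tcp_rot: [-3.138, -0.005, 1.683]
ft_force: [-1.4, 1.3, -0.9]
opening: 0.998
grip_force: 0.0
t: 26.8
eef_pos: [428.4, -343.2, 71.5]
tcp_rot: [3.141, -0.0, 1.688]
ft_force: [0.3, 0.1, -0.0]
opening: 1.001
grip_force: 0.0
d [-1.9 -1.9 64.5] turn 0.002 n 1.5
```

To row units: 64 mm / 400 = 0.16, 62 mm / 400 = 0.155.

```bash
python3 -m handwheel '{"offsets": [[-0.0048, -0.0048, 0.0625, 0, 1], [-0.0048, -0.0048, 0.125, 0, 1], [-0.0048, -0.0048, 0.155, 0, 1], [-0.0048, -0.0048, 0.16, 0, 1], [-0.0048, -0.0048, 0.16, 0, 0.2]]}'; python3 -m handwheel '{"offsets": [[0, 0, 0, 0, 0.2], [0, 0, 0, 0, 0.2], [0, 0, 0, 0, 0.2], [0, 0, 0, 0, 0.2], [0, 0, 0, 0, 0.2]]}';python3 -m handwheel '{"offsets": [[0, 0, 0, 0, 0.2], [0, 0, 0, 0, 0.2], [0, 0, 0, 0, 0.2], [0, 0, 0, 0, 0.2], [0, 0, 0, 0, 0.2]]}';python3 -m handwheel '{"offsets": [[0, 0, 0, 0, 0.2], [0, 0, 0, 0, 0.2]]}'
```

```text
t: 27.22
eef_pos: [427.1, -345.4, 7.6]
tcp_rot: [3.141, 0.0, 1.688]
ft_force: [0.4, 0.8, 0.7]
opening: 0.968
grip_force: 0.0
t: 27.63
eef_pos: [426.4, -346.0, 7.2]
tcp_rot: [3.141, 0.001, 1.687]
ft_force: [0.0, 0.4, -0.2]
opening: 0.636
grip_force: 0.0
t: 28.05
eef_pos: [426.2, -346.0, 6.7]
tcp_rot: [3.141, -0.0, 1.687]
ft_force: [0.7, 0.2, -0.1]
opening: 0.378
grip_force: 29.7
t: 28.22
eef_pos: [426.2, -346.0, 6.7]
tcp_rot: [3.141, 0.0, 1.687]
ft_force: [-0.0, -1.6, 0.2]
opening: 0.377
grip_force: 29.7
```

To row units: -110 mm / 400 = -0.275, -85 mm / 400 = -0.2125.

```bash
python3 -m handwheel '{"offsets": [[0, 0, -0.05, 0, 0.2], [0, 0, -0.125, 0, 0.2], [0, 0, -0.2125, 0, 0.2], [0, 0, -0.275, 0, 0.2], [0, 0, -0.275, 0, 0.2]]}'
python3 - <<'E'
from h import *
go(638.9,7.7,115)
E
```

```text
t: 28.63
eef_pos: [427.4, -347.1, 121.1]
tcp_rot: [3.138, 0.005, 1.687]
ft_force: [-0.1, -1.0, -1.0]
opening: 0.377
grip_force: 29.7
d [327.9 251.1   5.4] turn 0.0 n 9.9
```

To row units: 155 mm / 400 = 0.3875, 124 mm / 400 = 0.31.

```bash
python3 -m handwheel '{"offsets": [[0.0775, 0.06, 0, 0, 0.2], [0.155, 0.12, 0, 0, 0.2], [0.2325, 0.18, 0, 0, 0.2], [0.31, 0.24, 0, 0, 0.2], [0.3875, 0.3, 0, 0, 0.2]]}';python3 -m handwheel '{"offsets": [[0.0775, 0.06, 0, 0, 0.2], [0.155, 0.12, 0, 0, 0.2], [0.2325, 0.18, 0, 0, 0.2], [0.31, 0.24, 0, 0, 0.2], [0.3875, 0.3, 0, 0, 0.2]]}';python3 -m handwheel '{"offsets": [[0.0448, 0.0278, 0, 0, 0.2], [0.0448, 0.0278, 0, 0, 0.2], [0.0448, 0.0278, 0.05, 0, 0.2], [0.0448, 0.0278, 0.1125, 0, 0.2], [0.0448, 0.0278, 0.1125, 0, 0.2]]}';python3 -m handwheel '{"offsets": [[0, 0, 0, 0, 0.2], [0, 0, 0, 0, 0.2]]}';python3 -c "
from h import *
go(638.9,7.7,8)"
```

```text
t: 29.05
eef_pos: [527.7, -176.2, 115.8]
tcp_rot: [-3.14, -0.001, 1.686]
ft_force: [1.5, 0.4, -2.6]
opening: 0.379
grip_force: 29.7
t: 29.47
eef_pos: [628.9, -8.2, 115.6]
tcp_rot: [-3.14, -0.0, 1.687]
ft_force: [1.0, -0.9, -1.5]
opening: 0.381
grip_force: 29.7
t: 29.88
eef_pos: [634.9, 8.8, 67.0]
tcp_rot: [-3.134, -0.002, 1.687]
ft_force: [-0.3, 0.2, -2.5]
opening: 0.378
grip_force: 29.7
t: 30.05
eef_pos: [637.8, 8.4, 72.2]
tcp_rot: [3.141, -0.0, 1.686]
ft_force: [0.2, 0.2, -2.1]
opening: 0.381
grip_force: 29.7
d [-0.8  1.  64.2] turn 0.0 n 1.5
```

To row units: 64 mm / 400 = 0.16, 63 mm / 400 = 0.1575.

```bash
python3 -m handwheel '{"offsets": [[-0.002, 0.0025, 0.0625, 0, 0.2], [-0.002, 0.0025, 0.1125, 0, 0.2], [-0.002, 0.0025, 0.145, 0, 0.2], [-0.002, 0.0025, 0.1575, 0, 0.2], [-0.002, 0.0025, 0.16, 0, 0.2]]}'; python3 -m handwheel '{"offsets": [[0, 0, 0.0013, 0, 0.2], [0, 0, 0.0025, 0, 0.2], [0, 0, 0.0025, 0, 0.2], [0, 0, 0.0025, 0, 0.2]]}'
```

```text
t: 30.47
eef_pos: [638.7, 8.1, 7.6]
tcp_rot: [-3.141, -0.0, 1.687]
ft_force: [-0.4, 0.7, -2.7]
opening: 0.38
grip_force: 29.7
t: 30.8
eef_pos: [639.1, 8.2, 7.5]
tcp_rot: [3.14, 0.0, 1.687]
ft_force: [-0.0, 0.7, -1.0]
opening: 0.378
grip_force: 29.7
```

Touching down. Release, lift and retreat towards the robot's right, clear of the views.

To row units: -130 mm / 400 = -0.325, -100 mm / 400 = -0.25.

```bash
python3 -m handwheel '{"offsets": [[0, 0, 0, 0, 0.5], [0, 0, 0, 0, 0.8], [0, 0, 0, 0, 1], [0, 0, 0, 0, 1], [0, 0, 0, 0, 1]]}'; python3 -m handwheel '{"offsets": [[0, 0, 0, 0, 1], [0, 0, -0.0625, 0, 1], [0, 0, -0.15, 0, 1], [0, 0, -0.25, 0, 1], [0, 0, -0.325, 0, 1]]}'; python3 -c "
from h import *
go(420,-250,170)"
```

```text
t: 31.22
eef_pos: [638.8, 8.2, 6.8]
tcp_rot: [3.141, -0.0, 1.687]
ft_force: [1.2, 0.7, -0.7]
opening: 0.671
grip_force: 0.0
t: 31.63
eef_pos: [639.0, 8.2, 139.4]
tcp_rot: [3.14, 0.0, 1.687]
ft_force: [1.6, -0.6, -0.5]
opening: 0.986
grip_force: 0.0
d [-231.1 -247.4  -30.9] turn 0.0 n 8.2
```

To row units: -150 mm / 400 = -0.375, -140 mm / 400 = -0.35.

```bash
python3 -m handwheel '{"offsets": [[-0.07, -0.075, -0.025, 0, 1], [-0.14, -0.15, -0.05, 0, 1], [-0.21, -0.225, -0.0775, 0, 1], [-0.28, -0.3, -0.0775, 0, 1], [-0.35, -0.375, -0.0775, 0, 1]]}';python3 -m handwheel '{"offsets": [[-0.07, -0.075, 0, 0, 1], [-0.14, -0.15, 0, 0, 1], [-0.2275, -0.2425, 0, 0, 1], [-0.2275, -0.2425, 0, 0, 1], [-0.2275, -0.2425, 0, 0, 1]]}'
python3 - <<'E'
from h import *
a,da=shot("top","fa"); b,db=shot("scene","fb")
cv2.imwrite("pics/fin.png",np.hstack([cv2.resize(a[170:290,220:420],(400,240)),cv2.resize(b[160:340,200:440],(400,300))[:240]])[:,:,::-1])
V,U=np.mgrid[:480,:640]
for n,d in(("top",da),("scene",db)):
    w=world(n,U,V,d)
    for nm,c,lo,hi in(("cutter hub",(628,128),78,95),("nut",(650,-111.5),46,56),("block",(639,8),10,60)):
        q=(np.hypot(w[...,0]-c[0],w[...,1]-c[1])<45)&(w[...,2]>lo)&(w[...,2]<hi)&(d>0)
        (u,v),r=cv2.minEnclosingCircle(np.argwhere(q)[:,::-1].astype(np.float32)); z=np.median(w[q][:,2])
        print(n,nm,q.sum(),"z",z.round(1),np.round(np.percentile(w[q][:,2],[10,90]),1),"ctr",np.round(ray(n,u,v,z),1))
E
```

```text
t: 32.05
eef_pos: [505.2, -148.8, 168.5]
tcp_rot: [3.14, 0.001, 1.687]
ft_force: [0.9, -0.6, 0.0]
opening: 1.001
grip_force: 0.0
t: 32.47
eef_pos: [419.1, -251.2, 167.9]
tcp_rot: [3.141, 0.0, 1.683]
ft_force: [0.5, -0.3, -0.2]
opening: 0.997
grip_force: 0.0
top cutter hub 217 z 84.8 [81.9 88.5] ctr [627.5 127.6  84.8]
top nut 245 z 51.1 [48.  54.1] ctr [ 649.6 -110.    51.1]
top block 463 z 31.2 [17.6 44. ] ctr [638.6   7.2  31.2]
scene cutter hub 379 z 85.9 [81.6 88.4] ctr [631.1 129.5  85.9]
scene nut 403 z 51.8 [48.3 54.4] ctr [ 650.8 -108.6   51.8]
scene block 849 z 31.1 [17.5 44.9] ctr [642.1  10.2  31.1]
```

View pics/fin.png

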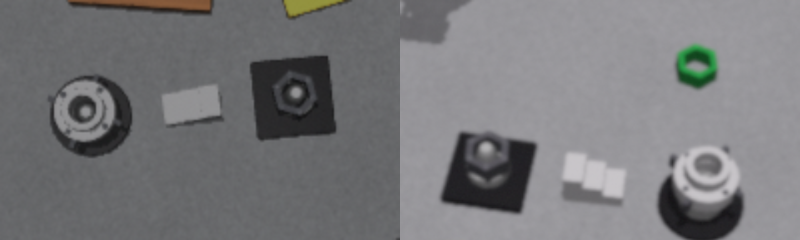

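Both stacks are seated: hub top at about 85–86 mm (86 expected) and nut top at about 51–52 mm (52 expected). The block stands midway with its steps upward. Handing in.

```bash
python3 -c "
from cell import job_done
print(job_done())"
```

```text
the job is handed in; nothing more can be done
None
```

The job is handed in after about 32 s of robot time: both tool sets are on their posts and the gauge block stands upright midway, with final positions and heights in both camera views matching the targets; the handover returned no verdict.

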